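Shim up the levelling table with a wedge

ROBOT

A 6-joint arm with a two-finger parallel gripper is mounted at the origin on a cart in front of the work surface, level with it; the furniture and walls round the work are solid. World frame = base frame: x ahead of the robot, y to its left, z up, the work surface at z = 0. Lengths are in m, angles in rad, forces in N, time in s.
With the tool pointing down it reaches from about 0.275 to 0.725 m from the base axis. Payload 15.9 kg.
Tool frame: the origin (TCP) lies at the very end of the fingers, on their centre line; the grasp point (between the pads) lies 19 mm behind it; y points along the fingers, z is the direction in which the jaws open and shut, and the axes are right-handed (so a half turn about y gives the same grasp; the last joint's range is limited). The gripper opens to 85 mm and grips with 20 to 120 N. Pads are 22 mm wide; open, the fingers measure 114 mm over their backs; the gripper's body (76 mm by 85 mm) begins 54 mm behind the grasp point. The pads swing forward as they close: fully open they stand 13 mm farther back than shut.
Start: joints at [-1.201, 0.213, -0.034, 1.323, 0, 1.571], TCP at [0.181, -0.466, 0.211] pointing down, gripper open.
Joint ranges: [-2.98, 2.98], [-0.74, 1.72], [-1.14, 1.35], [-2.1, 2.04], [-1.57, 1.44], [-3.14, 3.14]. Speed limits (rad/s): [1.89, 1.89, 2.39, 2.57, 3.14, 3.14].

INTERFACE

Orientations are given as a 3x3 rotation matrix whose columns are the frame's x, y, z axes.
In Python, from cell import get_obs, capture, sign_off, recognise, pinpoint gives the robot as it stands.
- The arm moves only by the tool servo_tool, never from a script. Its argument "steps" is a list that holds one entry, the list of rows, each a list of 6 numbers: the shift along the tool's x, y, z as a fraction of full scale, then the turn, a rotation vector about the tool's x, y, z as a fraction of full scale. A call has 1 to 5 rows; each row shifts and turns the commanded pose from where the row before left it, along the tool's axes as they then stand; what a row does not reach is not made up. Full scale, the value 1, is 0.12 m for a shift and 6 degrees for a turn. A row lasts 1/10 s, in which the tool goes at most 50 mm and 8.59 degrees, less where a joint would pass 70% of its speed; a pose out of reach is approached as far as the arm can. A call with a number of a shift or a turn outside -1 to 1 is refused whole. A call with a gripper value outside its range is refused whole. "hand" is the gripper's target within -1 to 1 (fully open at 1, half-way at 0, shut at -1), set as the call begins (left out, the last holds). The fingers move at their own pace and stop on an object; "grip_force" is the grip in N (left out, the last holds). Time passes only in rows, so rows that do not move let the fingers close. It gives the time, the measured TCP pose, the force and the opening at its end, in the units of the state.
- get_obs(): the state, without advancing time (a new reading comes with each control period).
- capture(name): name is "side" or "top" or "wrist"; returns a dict with "color" (480x640x3 uint8, red, green, blue), "depth" (480x640 float32, m along the optical axis (not along the pixel's ray), 0 where there is no reading), "K" (3x3 intrinsics, pixels), "distortion" ([k1, k2, p1, p2, k3] as OpenCV has them; the pictures are not rectified), "camera_from_world" (4x4, takes a point from world to camera coordinates). Camera axes: x right, y up, looking along -z (the intrinsics and any distortion apply to the point x, -y, -z); pixel columns grow to the right and rows downward; lengths in m; the calibration is good to about 2 mm. A picture is of the moment at which its call begins.
- sign_off(): hands the job in, once; it reports no verdict.
Trained networks look in a picture, given as the dict that the camera call returned (one of the last four; its "shot" number tells which), for a name from the list of things; names that differ only in an ending like _2 or _b are one class to them, and where a whole thing is asked for, a point or a joint stands for the part that bears it (a point fixed in the world has none). Each returns a list of dicts, best first, with "score" (0 to 1); they miss things now and then, are a little off and sometimes report something else, mostly with a low value. They report only what shows in the picture. A call takes as long as a camera call. They do not tell look-alikes from the thing itself.
- recognise(picture, query): "point" ([column, row] as shares, 0 to 1, of the picture: columns of its width, rows of its height, amid what is visible of it).
- pinpoint(picture, query): "point" ([column, row] as shares, 0 to 1, of the picture: columns of its width, rows of its height: a listed point, or the origin of a listed thing).
The state is a dict: "clock": time; "q": joint angles; "qvel": joint speeds; "tau": joint torques, N m; "position": TCP position; "orientation": TCP orientation; "force": force on the tool from outside, world axes, zero at the start; "wrist_torque": the same for the moment, N m; "width": opening from 0.0 (shut) to 1.0 (fully open).
Only numpy, scipy, OpenCV 4.12 (cv2) and the standard library are available. Lean on these libraries where they do the work, as an engineer would, in place of code of your own. Each camera call takes 0.05 s, during which the arm holds its last target.

TASK

Draw the levelling wedge (the plate with the ramp and the tall grip tab) straight up out of the slotted rack by its tab, stand it on the worktop and slide it straight in, ramp first, under the middle of the front edge of the hinged table until that edge just lifts off its two rest pads, by about 4 mm and never over a centimetre. Lift the table with the wedge alone, keep the petri dishes where they are on it, and leave the spacer plate and the other things undisturbed. Finish while still holding the wedge there by its tab, flat on the worktop, so that I can tighten the lock screws.

Things in the scene. Friction and masses are not known exactly. Their poses are not given: they have to be found in the camera images.
- wedge_grip (a point): Middle of the upright grip tab (32 mm long, 80 mm tall) at the rear of the levelling wedge, an aluminium plate 12 mm thick, 122 mm long, 130 g, standing on edge in one slot of the rack, its tab the tallest thing there. Point 60 mm above the flat underside (64 mm above the worktop in the rack). x along the wedge to its nose, y its thickness, z up. Grip across y.
- wedge_nose (a point): Middle of the wedge's blunt nose, 106 mm ahead (+x) of the grip point and 2.5 mm above the underside; same axes. The ramp rises straight from 5 mm high at the nose to 32 mm at the tab's front face, 90 mm behind it (0.3 mm per mm).
- wedge: The same wedge as a whole; origin on its underside, right below the grip point (60 mm lower). Same axes.
- rack: Grey plastic slotted rack fixed to the worktop, 150 x 110 x 34 mm. Two slots run along x, centred at y = +27 and -27 mm, each 14.5 mm wide, 128 mm long, 30 mm deep (floor 4 mm above the worktop). The wedge is in either; its nose points to the rack's +x, its grip point is at x = -45 mm. Origin: centre of the underside, z up.
- spacer_mid (a point): Plain rectangular aluminium spacer plate, 122 x 12 x 38 mm, no tab and no ramp, in the rack's other slot. Not needed. This point is its centre.
- stand: Grey stand of the levelling table, fixed to the worktop: two side rails with rest pads, open at the front between them (136 mm wide) down to the worktop. Origin on the worktop under the table's middle; x points from the open front to the rear hinge, z up. The table's front edge is at x = -75 mm. Black lock screws stick out sideways to y = +-95 mm.
- table_front (a point): Middle of the lower front edge of the table, a steel plate 150 (x) x 170 (y) x 8 mm, with a 3 mm rim on top, about 550 g. Its underside is 20 mm above the worktop when it rests on its pads. This point is at x = -75 mm, z = 20 mm of the stand when down and rises as the table is lifted.
- table (a joint): Rear hinge of the table, rad: 0 when it rests on its pads, growing as the front edge rises; 0.01 is 1.45 mm of rise at the front edge. It moves freely and falls back by its own weight.
- dish_left: Small clear petri dish, 63 mm across, 15 mm high, loose on the left half of the table. Origin at the centre of its underside.
- dish_right: Small clear petri dish, 63 mm across, 15 mm high, loose on the right half of the table. Origin at the centre of its underside.
- timer: White bench timer with three keys, 62 x 66 x 19 mm, loose on the worktop, right front. Origin at the centre of its underside.
- dropper_bottle: Amber dropper bottle, 34 mm across, 107 mm tall, loose on the worktop in front between rack and table. Origin at the centre of its underside.
- weight_big: Brass knob weight, 22 mm across, 34 mm tall, loose on the worktop at the left. Origin at the centre of its underside.
- beaker: Clear beaker, 74 x 82 mm, 95 mm tall, loose on the worktop right of the table. Origin at the centre of its underside.
There are look-alikes about, which are no part of the job. Leave any yellow look-alike of the wedge alone.

How it is judged:
On the way, in this order (a step that is already met when the one before it is completed fails the run):
1. the wedge is drawn up clear of the rack's slot by its tab, upright (height (world z) of wedge_grip above 0.102 m and contact force between the fingers and wedge above 1 N and angle between wedge_grip's own z axis and vertical below 0.3 rad), for 0.1 s.
2. the wedge's nose is under the middle of the table's front edge, low over the worktop, with the table still down on its pads (x of wedge_nose in the frame of stand above -0.072 m and height (world z) of wedge_nose below 0.014 m and value of joint table below 0.007 rad and y of wedge_nose in the frame of stand between -0.035 and 0.035 m), for 0.05 s.
At the end, for the whole second after the job is handed in: Table's front edge 1.5 to 7 mm above its pads, still, carried by the wedge and untouched by the robot; wedge gripped by the fingers, on the worktop (5 mm), upright (0.1 rad), nose within 35 mm of the table's middle line, in line with it (0.2 rad); dishes within 15 mm of their start (value of joint table between 0.0103 and 0.0483 rad and velocity of joint table between -0.03 and 0.03 rad/s and contact force between wedge and table above 0.5 N and contact force between the fingers and wedge above 2 N and contact force between each of the arm, the fingers and table below 0.5 N and height (world z) of wedge_grip between 0.056 and 0.066 m and angle between wedge_grip's own z axis and vertical below 0.1 rad and y of wedge_nose in the frame of stand between -0.035 and 0.035 m and angle between the x axis of wedge_grip and the x axis of stand, either way round below 0.2 rad and distance of each of dish_left, dish_right from where it was at the start of the episode below 0.015 m); the arm keeps its last pose, push and grip.
It fails at once if the table's front edge is raised more than about 12 mm (value of joint table above 0.083 rad).
It fails at once if the robot itself pushes or lifts the table (contact force between any of the arm, the fingers and table above 3 N).
It fails at once if a petri dish slides more than 20 mm (distance of any of dish_left, dish_right from where it was at the start of the episode above 0.02 m).
It fails at once if the spacer plate or another bystander is moved more than 15 mm (distance of any of spacer_mid, timer, dropper_bottle, weight_big, beaker from where it was at the start of the episode above 0.015 m).
It also fails if it takes over 40 s, if anything falls off the work surface, if the arm or the gripper's body presses on something with over 40 N, if the wrist force passes 120 N, or if a joint passes its speed limit or range.

## Working session

There is one attempt and no reset: what is moved stays moved. The work goes in short steps, Python scripts to look and compute and a tool call to move; the robot and the scene stay as the last step left them, time stands still between calls to the robot, and variables do not carry over. Pictures are saved under pics/ and viewed, and the job is handed in when it is done.

Besides the shell and the picture viewer there is one more tool, called after "Request:" by a JSON object that holds its "name" and its "arguments", one argument or row to a line. servo_tool: Moves the arm, as the interface text tells. Shift numbers are shares of 0.12 m and turn numbers shares of 6 degrees, none past 1 either way. Its arguments: {"type":"object","properties":{"steps":{"type":"array","items":{"type":"array","items":{"type":"array","items":{"type":"number"}}}},"hand":{"type":"number"},"grip_force":{"type":"number"}},"required":["steps"]}

```bash
mkdir -p pics; ls; cat > h.py <<'E'
import numpy as np, cv2, pickle
from cell import *
def snap(n,f):
    d=capture(n); cv2.imwrite(f'pics/{f}.png',d['color'][:,:,::-1]); pickle.dump({k:d[k] for k in d},open(f'pics/{f}.pkl','wb')); return d
def px2ray(d,u,v):
    p=cv2.undistortPoints(np.array([[[u,v]]],float),np.array(d['K'],float),np.array(d['distortion'],float))[0,0]
    T=np.linalg.inv(np.array(d['camera_from_world'])); r=np.array([p[0],-p[1],-1.])
    return T[:3,3],T[:3,:3]@r
def atz(d,u,v,z):
    o,r=px2ray(d,u,v); return o+r*(z-o[2])/r[2]
def dep(d,u,v):
    o,r=px2ray(d,u,v); return o+r*d['depth'][int(round(v)),int(round(u))]
def tri(a,b):
    A=np.zeros((3,3));y=np.zeros(3)
    for o,r in (a,b):
        r=r/np.linalg.norm(r);P=np.eye(3)-np.outer(r,r);A+=P;y+=P@o
    return np.linalg.solve(A,y)
def proj(d,X):
    c=np.array(d['camera_from_world'])@np.r_[X,1]
    q=np.array([[c[0],-c[1],-c[2]]])
    return cv2.projectPoints(q,np.zeros(3),np.zeros(3),np.array(d['K'],float),np.array(d['distortion'],float))[0][0,0]
E
python3 - <<'E'
from h import *
np.set_printoptions(precision=4,suppress=True)
o=get_obs();print(o['clock'],o['position'],o['orientation'],o['force'],o['width'])
for n in('top','side'):
    d=snap(n,n+'0')
    print(n,np.linalg.inv(d['camera_from_world'])[:3,3])
    for q in ['wedge_grip','wedge_nose','wedge','rack','spacer_mid','stand','table_front','dish_left','dish_right','timer','dropper_bottle','weight_big','beaker']:
        for r in pinpoint(d,q)[:3]:
            u,v=r['point'][0]*640,r['point'][1]*480
            print(q,round(r['score'],2),round(u,1),round(v,1),dep(d,min(u,639),min(v,479)))
E
```

```text
pics
0.0 [ 0.1806 -0.4659  0.2107] [[-0.9324 -0.0004  0.3614]
 [-0.3614  0.0011 -0.9324]
 [-0.     -1.     -0.0012]] [ 0.0314 -0.1798 -0.4174] 0.9996650763308605
top [ 0.4071 -0.0026  1.2816]
wedge_grip 0.67 235.3 230.9 [0.5821 0.2156 0.0044]
wedge_grip 0.56 290.2 265.7 [0.4905 0.0681 0.08  ]
wedge_nose 0.73 269.0 294.5 [0.4212 0.1167 0.0788]
wedge_nose 0.66 250.7 198.4 [0.6681 0.1797 0.0018]
wedge 0.63 295.4 267.6 [0.4908 0.0589 0.01  ]
wedge 0.6 240.8 239.2 [0.5555 0.1935 0.0491]
rack 0.71 238.5 220.9 [0.6083 0.2086 0.0031]
spacer_mid 0.7 226.9 217.7 [0.6116 0.2338 0.0309]
spacer_mid 0.51 371.1 218.9 [ 0.6208 -0.1324 -0.0015]
stand 0.59 225.1 214.2 [0.6185 0.2366 0.0423]
stand 0.56 370.6 193.8 [ 0.6802 -0.1279  0.0292]
table_front 0.96 373.1 219.9 [ 0.6184 -0.1378 -0.0023]
dish_left 0.48 368.8 223.2 [ 0.609  -0.1264  0.0014]
dish_right 0.98 387.6 192.6 [ 0.6824 -0.1699  0.0372]
dish_right 0.52 475.4 227.7 [ 0.5988 -0.3952  0.0269]
timer 0.74 475.9 284.1 [ 0.4567 -0.3975  0.0145]
timer 0.55 389.0 190.5 [ 0.6862 -0.1725  0.0445]
dropper_bottle 0.44 269.2 296.5 [0.4164 0.1161 0.0788]

[... 533 characters left out ...]
298.7 224.6 [0.6091 0.2253 0.0347]
stand 0.85 385.8 286.1 [ 0.6628 -0.1884  0.0429]
table_front 0.63 359.9 287.0 [ 0.6186 -0.1428  0.0271]
dish_left 0.81 386.6 268.3 [ 0.7052 -0.1153  0.0424]
dish_left 0.26 303.4 240.2 [0.6003 0.1695 0.0124]
dish_right 0.9 389.1 288.2 [ 0.6653 -0.1996  0.0426]
timer 0.75 383.9 287.2 [ 0.6542 -0.1946  0.0455]
timer 0.74 347.4 379.3 [ 0.4503 -0.4263  0.0205]
timer 0.62 245.6 262.5 [0.4143 0.1099 0.0155]
dropper_bottle 0.94 246.6 262.8 [0.4164 0.108  0.0151]
dropper_bottle 0.28 288.2 219.0 [0.5656 0.1894 0.076 ]
weight_big 0.46 286.5 221.0 [0.5618 0.1932 0.0692]
weight_big 0.38 223.9 224.4 [0.4307 0.3872 0.0033]
beaker 0.77 412.0 356.2 [ 0.5916 -0.4275  0.0296]
```

```bash
python3 - <<'E'
import cv2
a=cv2.imread('pics/top0.png')[150:330,130:500];cv2.imwrite('pics/tc.png',cv2.resize(a,None,fx=2.1,fy=2.1,interpolation=cv2.INTER_CUBIC))
a=cv2.imread('pics/side0.png')[180:420,200:470];cv2.imwrite('pics/sc.png',cv2.resize(a,None,fx=2.5,fy=2.5,interpolation=cv2.INTER_CUBIC))
E
```

```text
(no output)
```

View pics/tc.png

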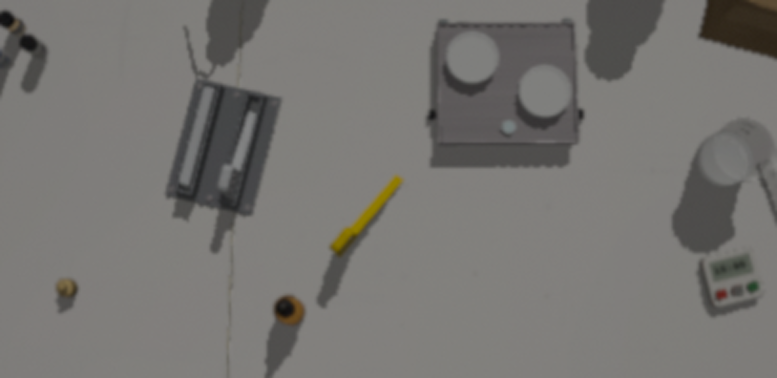

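View pics/sc.png

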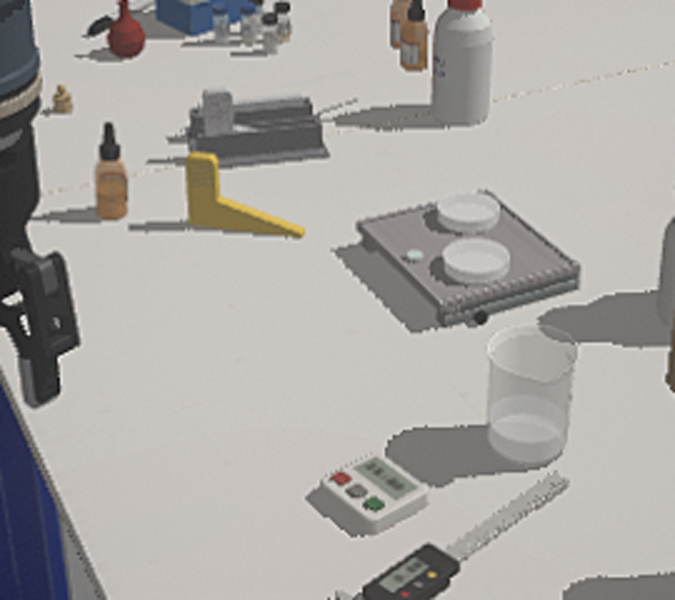

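Candidates for the wedge: the grey tab in the rack's right slot (top ≈(238,234), side ≈(287,221)) and the yellow look-alike on the worktop (top ≈(292,264), side ≈(282,249)). The plain bar in the left slot (top ≈(224,216)) is the spacer. I choose the grey one in the rack.

```bash
python3 - <<'E'
from h import *
d=snap('wrist','w0')
np.set_printoptions(precision=4,suppress=True)
print(np.linalg.inv(d['camera_from_world']),d['K'])
a=cv2.imread('pics/top0.png')[180:260,200:300];cv2.imwrite('pics/tc2.png',cv2.resize(a,None,fx=7,fy=7,interpolation=cv2.INTER_CUBIC))
t=pickle.load(open('pics/top0.pkl','rb'))
# rough
for n,(u,v),z in [('tabtop',(238.1,234.8),.084),('rc',(225.2,189),.034),('rc',(263.3,196.7),.034),('rc',(249,251.4),.034),('rc',(210,243.8),.034),('tf',(336,217.6),.031),('tf',(404.8,218.1),.031),('tr',(339,161),.031),('tr',(403,161),.031)]:
    print(n,atz(t,u,v,z))
E
```

```text
[[ 0.3618  0.8964  0.256   0.2451]
 [-0.9322  0.348   0.0991 -0.4412]
 [-0.0003 -0.2745  0.9616  0.3734]
 [ 0.      0.      0.      1.    ]] [[394.2824   0.     312.8684]
 [  0.     394.2824 236.5238]
 [  0.       0.       1.    ]]
tabtop [0.5618 0.1949 0.084 ]
rc [0.6846 0.2409 0.034 ]
rc [0.6664 0.1434 0.034 ]
rc [0.5272 0.1743 0.034 ]
rc [0.5442 0.2728 0.034 ]
tf [ 0.6169 -0.0409  0.031 ]
tf [ 0.6191 -0.2143  0.031 ]
tr [ 0.7638 -0.0465  0.031 ]
tr [ 0.7674 -0.2106  0.031 ]
```

View pics/tc2.png

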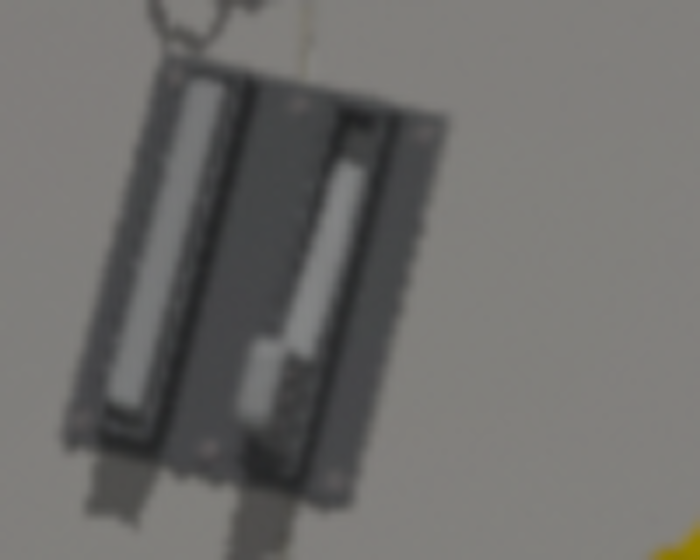

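View pics/top0.png

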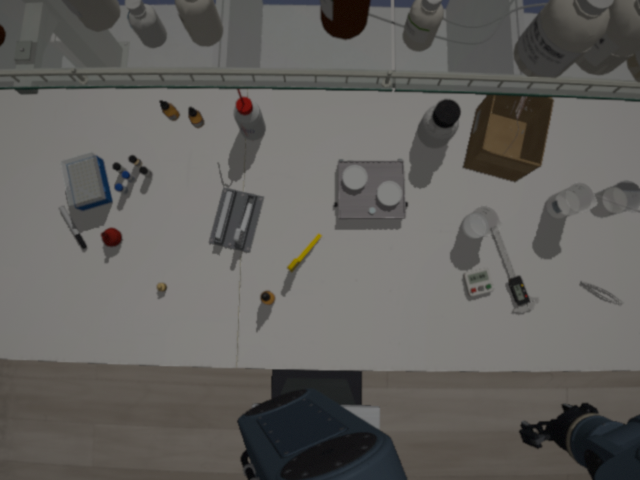

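View pics/w0.png

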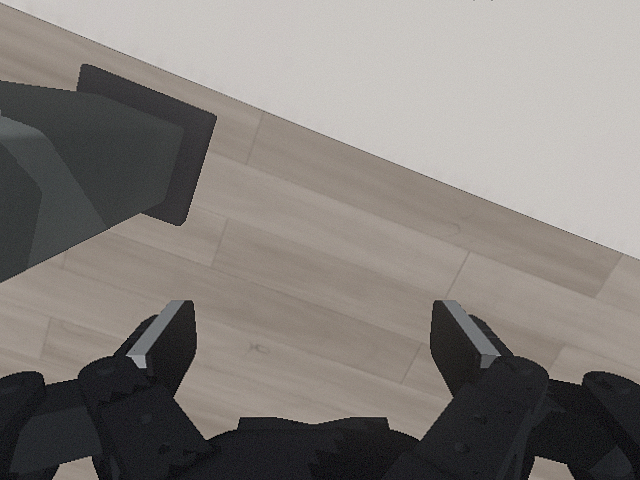

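```bash
cat >> h.py <<'E'
def plan(tp,tyaw,n,p=None,yaw=None,level=True):
    """rows (rounded) to go from current pose to TCP tp, wedge yaw tyaw deg, tool down, in n rows"""
    from scipy.spatial.transform import Rotation as R
    o=get_obs()
    P=np.array(o['position']) if p is None else np.array(p)
    M=np.array(o['orientation'])
    if yaw is not None:
        M=down(yaw)
    M1=down(tyaw); rv=R.from_matrix(M.T@M1).as_rotvec(); out=[]
    P0=P.copy();M0=M.copy()
    for i in range(n):
        want=P0+(np.array(tp)-P0)*(i+1)/n
        s=np.round(M.T@(want-P)/.12,3); t=np.round(np.degrees(rv)/n/6,3)
        out.append([*(s+0.).tolist(),*(t+0.).tolist()])
        P=P+M@s*.12; M=M@R.from_rotvec(np.radians(t*6)).as_matrix()
    for i in range(0,n,5): print('[[',', '.join(str(r) for r in out[i:i+5]),']]')
def down(yaw):
    a=np.radians(yaw); x=-np.array([np.cos(a),np.sin(a),0]); y=np.array([0,0,-1.]); return np.c_[x,y,np.cross(x,y)]
E
python3 -c "
from h import *
plan([.54,.195,.25],-12.6,20)"
```

```text
[[ [-0.239, -0.016, -0.203, 0.0, 0.282, 0.0], [-0.233, -0.016, -0.21, 0.0, 0.282, 0.0], [-0.227, -0.017, -0.216, 0.0, 0.282, 0.0], [-0.22, -0.016, -0.223, 0.0, 0.282, 0.0], [-0.214, -0.016, -0.23, 0.0, 0.282, 0.0] ]]
[[ [-0.207, -0.016, -0.235, 0.0, 0.282, 0.0], [-0.199, -0.016, -0.242, 0.0, 0.282, 0.0], [-0.193, -0.016, -0.248, 0.0, 0.282, 0.0], [-0.185, -0.017, -0.253, 0.0, 0.282, 0.0], [-0.177, -0.016, -0.258, 0.0, 0.282, 0.0] ]]
[[ [-0.17, -0.016, -0.264, 0.0, 0.282, 0.0], [-0.162, -0.016, -0.268, 0.0, 0.282, 0.0], [-0.154, -0.016, -0.274, 0.0, 0.282, 0.0], [-0.146, -0.016, -0.277, 0.0, 0.282, 0.0], [-0.137, -0.017, -0.282, 0.0, 0.282, 0.0] ]]
[[ [-0.13, -0.016, -0.286, 0.0, 0.282, 0.0], [-0.12, -0.016, -0.289, 0.0, 0.282, 0.0], [-0.112, -0.016, -0.293, 0.0, 0.282, 0.0], [-0.104, -0.016, -0.296, 0.0, 0.282, 0.0], [-0.094, -0.016, -0.299, 0.0, 0.282, 0.0] ]]
```

Request:
{"name": "servo_tool", "arguments": {
  "steps": [
    [[-0.24,-0.03,-0.2,0,0.28,0],[-0.23,-0.02,-0.21,0,0.28,0],[-0.23,-0.02,-0.22,0,0.28,0],[-0.22,-0.02,-0.22,0,0.28,0],[-0.21,-0.02,-0.23,0,0.28,0]]
  ],
  "hand": 1
}}

```text
clock: 1.95
position: [0.2706, -0.2998, 0.2246]
orientation: [[-0.976, 0.0, 0.22], [-0.22, -0.0, -0.976], [-0.0, -1.0, 0.0]]
force: [1.2, -0.5, -0.5]
width: 1.001
```

Request:
{"name": "servo_tool", "arguments": {
  "steps": [
    [[-0.21,-0.02,-0.24,0,0.28,0],[-0.2,-0.02,-0.24,0,0.28,0],[-0.19,-0.02,-0.25,0,0.28,0],[-0.19,-0.02,-0.25,0,0.28,0],[-0.18,-0.01,-0.26,0,0.28,0]]
  ]
}}

```text
clock: 2.45
position: [0.3613, -0.1337, 0.2356]
orientation: [[-0.997, 0.001, 0.075], [-0.075, -0.0, -0.997], [-0.001, -1.0, 0.0]]
force: [0.7, -1.0, -0.2]
width: 1.003
```

Request:
{"name": "servo_tool", "arguments": {
  "steps": [
    [[-0.17,-0.02,-0.26,0,0.28,0],[-0.16,-0.02,-0.27,0,0.28,0],[-0.15,-0.02,-0.27,0,0.28,0],[-0.15,-0.01,-0.28,0,0.28,0],[-0.14,-0.01,-0.28,0,0.28,0]]
  ]
}}

```text
clock: 2.95
position: [0.4496, -0.0007, 0.2452]
orientation: [[-1.0, 0.0, -0.021], [0.021, 0.029, -0.999], [0.0, -1.0, -0.029]]
force: [0.2, -0.4, 0.3]
width: 0.998
```

Request:
{"name": "servo_tool", "arguments": {
  "steps": [
    [[-0.13,-0.02,-0.29,0,0.28,0],[-0.12,-0.02,-0.29,0,0.28,0],[-0.11,-0.01,-0.29,0,0.28,0],[-0.1,-0.01,-0.3,0,0.28,0],[-0.1,0,-0.3,0,0.28,0]]
  ]
}}

```text
clock: 3.45
position: [0.5176, 0.0465, 0.2651]
orientation: [[-1.0, -0.013, 0.002], [-0.003, 0.135, -0.991], [0.013, -0.991, -0.135]]
force: [-0.1, 0.7, -0.0]
width: 1.001
```

```bash
python3 -c "
from h import *
np.set_printoptions(precision=4,suppress=True)
o=get_obs();print(o['clock'],o['q'],o['qvel'],o['position'],o['orientation'])
d=snap('wrist','w1')"
```

```text
3.45 [0.0023 0.2624 0.1568 1.4782 0.1354 3.1406] [0.0783 0.3065 0.4814 0.2085 0.2083 0.0015] [0.5176 0.0465 0.2651] [[-0.9999 -0.0132  0.0016]
 [-0.0033  0.135  -0.9908]
 [ 0.0128 -0.9908 -0.135 ]]
```

View pics/w1.png

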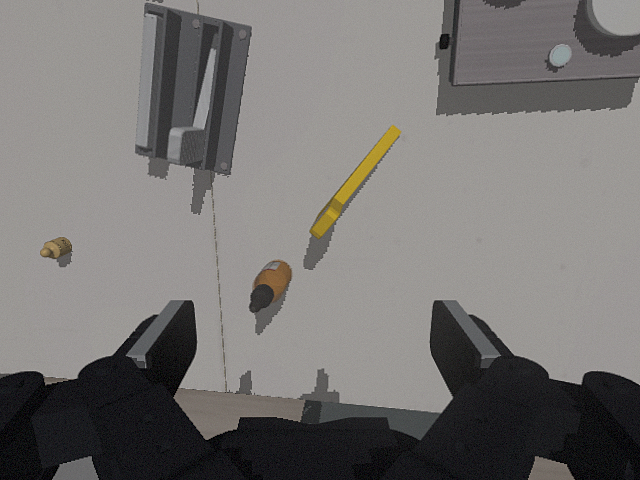

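```bash
python3 -c "
from h import *
plan([.52,.1,.26],2,2)
print()
plan([.55,.195,.25],167.4,28,p=[.52,.1,.26],yaw=2)"
```

```text
[[ [-0.005, 0.051, -0.213, 0.656, -0.151, 0.05], [-0.009, 0.036, -0.217, 0.656, -0.151, 0.05] ]]

[[ [-0.01, 0.003, -0.028, 0.0, -0.985, 0.0], [-0.013, 0.003, -0.027, 0.0, -0.985, 0.0], [-0.015, 0.003, -0.025, 0.0, -0.985, 0.0], [-0.018, 0.003, -0.024, 0.0, -0.985, 0.0], [-0.02, 0.003, -0.021, 0.0, -0.985, 0.0] ]]
[[ [-0.023, 0.003, -0.02, 0.0, -0.985, 0.0], [-0.024, 0.003, -0.017, 0.0, -0.985, 0.0], [-0.026, 0.003, -0.014, 0.0, -0.985, 0.0], [-0.027, 0.003, -0.012, 0.0, -0.985, 0.0], [-0.028, 0.003, -0.009, 0.0, -0.985, 0.0] ]]
[[ [-0.029, 0.003, -0.005, 0.0, -0.985, 0.0], [-0.03, 0.003, -0.003, 0.0, -0.985, 0.0], [-0.03, 0.003, 0.0, 0.0, -0.985, 0.0], [-0.029, 0.003, 0.003, 0.0, -0.985, 0.0], [-0.029, 0.003, 0.007, 0.0, -0.985, 0.0] ]]
[[ [-0.028, 0.003, 0.009, 0.0, -0.985, 0.0], [-0.027, 0.003, 0.012, 0.0, -0.985, 0.0], [-0.026, 0.003, 0.015, 0.0, -0.985, 0.0], [-0.024, 0.003, 0.017, 0.0, -0.985, 0.0], [-0.022, 0.003, 0.02, 0.0, -0.985, 0.0] ]]
[[ [-0.02, 0.002, 0.022, 0.0, -0.985, 0.0], [-0.018, 0.003, 0.024, 0.0, -0.985, 0.0], [-0.015, 0.003, 0.025, 0.0, -0.985, 0.0], [-0.012, 0.003, 0.027, 0.0, -0.985, 0.0], [-0.01, 0.003, 0.028, 0.0, -0.985, 0.0] ]]
[[ [-0.006, 0.003, 0.029, 0.0, -0.985, 0.0], [-0.003, 0.003, 0.03, 0.0, -0.985, 0.0], [-0.001, 0.003, 0.029, 0.0, -0.985, 0.0] ]]
```

Request:
{"name": "servo_tool", "arguments": {
  "steps": [
    [[0,0.05,-0.21,0.66,-0.15,0.05],[0,0.04,-0.22,0.66,-0.15,0.05],[0,0,-0.1,0,-1,0],[0,0,-0.1,0,-1,0],[0,0,0,0,-1,0]]
  ]
}}

```text
clock: 4.0
position: [0.5145, 0.0833, 0.2605]
orientation: [[-0.916, -0.003, 0.402], [-0.402, 0.031, -0.915], [-0.009, -1.0, -0.029]]
force: [0.2, -1.0, 0.2]
width: 1.0
```

Request:
{"name": "servo_tool", "arguments": {
  "steps": [
    [[0,0,0,0,-1,0],[0,0,0,0,-1,0],[0,0,0,0,-1,0],[0,0,0,0,-1,0],[0,0,0,0,-1,0]]
  ]
}}

```text
clock: 4.5
position: [0.5147, 0.0821, 0.2605]
orientation: [[-0.593, -0.003, 0.805], [-0.805, 0.03, -0.593], [-0.022, -1.0, -0.021]]
force: [-0.2, 0.5, 0.2]
width: 0.996
```

Request:
{"name": "servo_tool", "arguments": {
  "steps": [
    [[0,0,0,0,-1,0],[0,0,0,0,-1,0],[0,0,0,0,-1,0],[0,0,0,0,-1,0],[0,0,0,0,-1,0]]
  ]
}}

```text
clock: 5.0
position: [0.5147, 0.0821, 0.2605]
orientation: [[-0.111, -0.003, 0.994], [-0.993, 0.03, -0.111], [-0.03, -1.0, -0.007]]
force: [-1.3, 0.3, -0.7]
width: 1.002
```

Request:
{"name": "servo_tool", "arguments": {
  "steps": [
    [[0,0,0,0,-1,0],[0,0,0,0,-1,0],[0,0,0,0,-1,0],[0,0,0,0,-1,0],[0,0,0,0,-1,0]]
  ]
}}

```text
clock: 5.5
position: [0.5147, 0.082, 0.2605]
orientation: [[0.4, -0.003, 0.916], [-0.916, 0.03, 0.4], [-0.029, -1.0, 0.009]]
force: [0.0, -1.1, 0.3]
width: 1.0
```

```bash
python3 -c "
from h import *
np.set_printoptions(precision=4,suppress=True)
o=get_obs();print(o['clock'],o['q'],o['position'],o['orientation'])
plan([.55,.195,.25],167.4,9)"
```

```text
5.5 [0.1384 0.2552 0.1433 1.458  0.0304 1.2973] [0.5147 0.082  0.2605] [[ 0.4004 -0.0033  0.9163]
 [-0.9159  0.0303  0.4003]
 [-0.029  -0.9995  0.0091]]
[[ [-0.082, 0.013, 0.072, -0.023, -0.996, -0.024], [-0.075, 0.012, 0.08, -0.023, -0.996, -0.024], [-0.066, 0.012, 0.087, -0.023, -0.996, -0.024], [-0.056, 0.012, 0.094, -0.023, -0.996, -0.024], [-0.047, 0.011, 0.099, -0.023, -0.996, -0.024] ]]
[[ [-0.036, 0.011, 0.103, -0.023, -0.996, -0.024], [-0.024, 0.011, 0.107, -0.023, -0.996, -0.024], [-0.014, 0.01, 0.109, -0.023, -0.996, -0.024], [-0.002, 0.01, 0.109, -0.023, -0.996, -0.024] ]]
```

Request:
{"name": "servo_tool", "arguments": {
  "steps": [
    [[-0.08,0.01,0.07,-0.02,-1,-0.02],[-0.08,0.01,0.08,-0.02,-1,-0.02],[-0.07,0.01,0.09,-0.02,-1,-0.02],[-0.06,0.01,0.09,-0.02,-1,-0.02],[-0.05,0.01,0.1,-0.02,-1,-0.02]]
  ]
}}

```text
clock: 6.0
position: [0.5334, 0.1464, 0.256]
orientation: [[0.805, -0.005, 0.593], [-0.593, 0.016, 0.805], [-0.013, -1.0, 0.01]]
force: [-0.3, -0.4, 1.0]
width: 1.003
```

Request:
{"name": "servo_tool", "arguments": {
  "steps": [
    [[-0.04,0.01,0.1,-0.02,-1,-0.02],[-0.02,0.01,0.11,-0.02,-1,-0.02],[-0.01,0.01,0.11,-0.03,-1,-0.03],[0,0.01,0.11,-0.03,-0.96,-0.03]]
  ]
}}

```text
clock: 6.4
position: [0.55, 0.1966, 0.2517]
orientation: [[0.976, 0.0, 0.219], [-0.219, 0.002, 0.976], [0.0, -1.0, 0.002]]
force: [0.2, -0.2, -0.2]
width: 0.998
```

Request:
{"name": "servo_tool", "arguments": {
  "steps": [
    [[0,0,0,0,0,0]]
  ]
}}

```text
clock: 6.5
position: [0.55, 0.1972, 0.2512]
orientation: [[0.976, -0.0, 0.22], [-0.22, 0.002, 0.976], [-0.001, -1.0, 0.002]]
force: [0.7, 0.2, 0.3]
width: 1.002
```

```bash
python3 - <<'E'
from h import *
np.set_printoptions(precision=4,suppress=True)
o=get_obs();print(o['clock'],o['q'],o['position'],o['orientation'])
d=snap('wrist','w2')
for q in ['wedge_grip','wedge_nose','rack']:
    for r in pinpoint(d,q)[:3]:
        u,v=r['point'][0]*640,r['point'][1]*480
        print(q,round(r['score'],2),round(u,1),round(v,1),dep(d,min(u,639),min(v,479)))
E
```

```text
6.5 [0.3431 0.3948 0.3143 1.4898 0.002  0.5645] [0.55   0.1972 0.2512] [[ 0.9756 -0.0001  0.2195]
 [-0.2195  0.0021  0.9756]
 [-0.0006 -1.      0.002 ]]
wedge_grip 0.88 315.1 221.7 [0.5608 0.1969 0.0829]
wedge_grip 0.77 152.6 177.1 [0.4942 0.0718 0.0791]
wedge_nose 0.75 313.6 299.7 [0.6659 0.1723 0.0081]
wedge_nose 0.6 138.0 257.0 [ 0.5758 -0.0031  0.0047]
rack 0.61 344.1 246.8 [0.6142 0.218  0.0035]
```

View pics/w2.png

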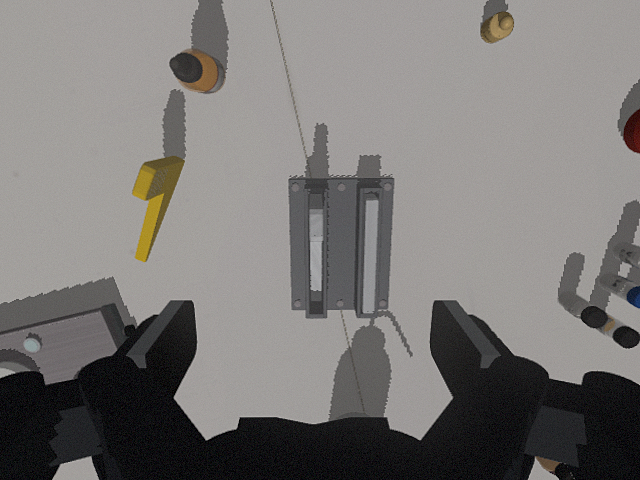

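```bash
python3 - <<'E'
from h import *
a=cv2.imread('pics/w2.png')[165:325,260:420];cv2.imwrite('pics/w2c.png',cv2.resize(a,None,fx=4.5,fy=3.7,interpolation=cv2.INTER_CUBIC))
d=pickle.load(open('pics/w2.pkl','rb'))
np.set_printoptions(precision=4,suppress=True,linewidth=200)
D=np.array([[dep(d,u,v) for u in range(306,328)] for v in range(186,310,2)])
for i,v in enumerate(range(186,310,2)): print(v,(D[i,:,2]*1000).round().astype(int))
E
```

```text
186 [23 19 24 24 22 24 23 23 24 24 23 22 24 23 23 23 22 24 25 24  3  2]
188 [33 32 34 32 33 33 33 33 33 33 34 33 34 32 34 32 34 32 31 34 33  3]
190 [34 32 33 33 33 33 34 33 32 33 33 33 35 33 33 35 33 33 34 32 33  4]
192 [32 34 33 34 33 34 35 33 33 34 34 34 35 32 33 34 33 32 33 35 33  2]
194 [33 34  4 16 17 18 18 18 18 17 17 19 17 18 17  4 18 32 33 34 33  4]
196 [34 34  3 28 29 29 30 30 29 28 30 30 27 29 30  3 17 34 33 33 33  4]
198 [33 32  5 39 40 39 41 41 40 39 40 40 39 40 40 38 17 33 33 34 34  2]
200 [33 33  5 49 50 51 50 49 51 50 51 49 50 51 51 49 16 34 32 33 33  3]
202 [34 33  3 58 59 61 61 60 61 61 62 62 62 60 61 60 17 33 33 34 34  4]
204 [ 34  33   4  67  70  69  71  70  69  71 413  71  70  71  70  69  68  32  33  31  35   3]
206 [32 33  3 77 77 77 77 78 77 79 77 79 77 77 77 78 78 33 33 33 33  3]
208 [32 32  3 80 80 80 81 79 81 81 81 81 81 80 81 81 80 33 34 33 34  4]
210 [33 33  4 81 82 82 82 82 82 82 83 82 83 82 81 82 81 34 33 35 32  5]
212 [34 33  7 82 82 82 82 83 82 82 84 83 82 81 82 83 82 33 33 34 34  3]
214 [34 33 10 83 85 84 84 84 83 83 84 82 84 83 83 85 81 34 32 33 33  5
[... 2795 characters left out ...]
 12 13 12 12 12 12 13 12 13 14  2 14 32 33 33 32  3]
292 [33 34 34  4 13 11 12 13 12 12 13 12 12 10 12  4 14 33 33 33 33  3]
294 [32 33 33  4 11 11 11 10 12 10 10  9 11 11 10  3 13 33 33 33 31  3]
296 [34 35 33  2 10 10 10 11 10 10 11 10 11 10  9  3 15 33 33 33 32  3]
298 [34 33 34  4  8  8  9 10  9 11  8  8  9 10 10  3 15 32 32 33 33  3]
300 [31 34 33  5  3 10 10  8  8  8  9  8  8  9  9  3 15 33 34 34 33  4]
302 [33 33 33  4  6  6  6  5  4  6  7  6  6  6  6  4 15 32 33 33 32  3]
304 [34 34 33 10 11 10 10 10 11 10 10 11 11 12  9 11 15 34 33 33 33  3]
306 [33 32 33 15 16 15 16 16 16 15 15 15 16 16 15 16 15 32 34 33 32  3]
308 [32 33 32 20 19 19 20 20 22 20 21 21 21 21 22 21 20 33 34 33 34  4]
```

View pics/w2c.png

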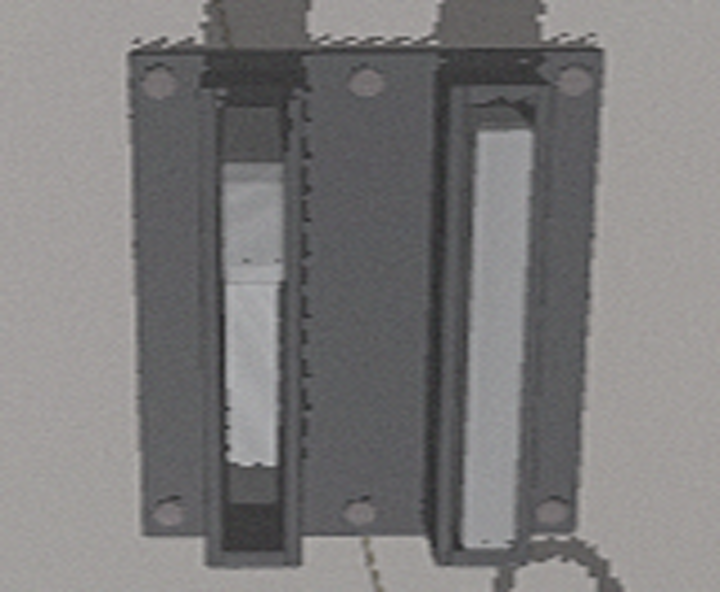

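```bash
python3 - <<'E'
from h import *
np.set_printoptions(precision=4,suppress=True,linewidth=200)
d=pickle.load(open('pics/w2.pkl','rb'));e=pickle.load(open('pics/w1.pkl','rb'))
T=[];Rm=[]
for v in range(206,241):
  for u in range(309,323):
    X=dep(d,u,v)
    if .079<X[2]<.087:T.append(X)
for v in range(244,300):
  for u in range(310,321):
    X=dep(d,u,v)
    if .005<X[2]<.032:Rm.append(X)
T=np.array(T);Rm=np.array(Rm)
A=T[T[:,2]>.081]
print('tab top',A.mean(0),A.min(0),A.max(0))
pc=np.linalg.svd(Rm-Rm.mean(0),full_matrices=False)[2][0]; print('ramp',Rm.mean(0),pc,'yaw',np.degrees(np.arctan2(pc[1],pc[0]))%180)
# tab mid to ramp mid
print('yaw tab->ramp',np.degrees(np.arctan2(*(Rm.mean(0)-A.mean(0))[[1,0]])))
# side edges of slot at z=.034 for yaw
for (u1,v1),(u2,v2) in [((260+138/4.5,165+60/3.7),(260+148/4.5,165+530/3.7)),((260+432/4.5,165+60/3.7),(260+428/4.5,165+555/3.7))]:
    a,b=atz(d,u1,v1,.034),atz(d,u2,v2,.034);print(a,b,np.degrees(np.arctan2(b[1]-a[1],b[0]-a[0])))
R=np.array(get_obs()['orientation'])
def loc(p):return (np.array(p)-np.array(get_obs()['position']))@R
print('tool frame offs of tab',loc(A.mean(0)))
# triangulation with w1: tab top centre in w1
a=cv2.imread('pics/w1.png')[0:180,130:260];cv2.imwrite('pics/w1c.png',cv2.resize(a,None,fx=4,fy=3.3,interpolation=cv2.INTER_CUBIC))
print('proj in w1',proj(e,A.mean(0)))
# stand from top depth: table surface
E
```

```text
tab top [0.5632 0.1968 0.083 ] [0.5491 0.1883 0.081 ] [0.5783 0.2049 0.0851]
ramp [0.6295 0.182  0.0199] [ 0.9346 -0.2048 -0.2907] yaw 167.64231623224728
yaw tab->ramp -12.577505708758165
[0.5283 0.1805 0.034 ] [0.6589 0.1514 0.034 ] -12.530062954865405
[0.5421 0.2417 0.034 ] [0.681  0.2139 0.034 ] -11.341062341179185
tool frame offs of tab [0.0127 0.1689 0.0037]
proj in w1 [173.7381 147.5133]
```

View pics/w1c.png

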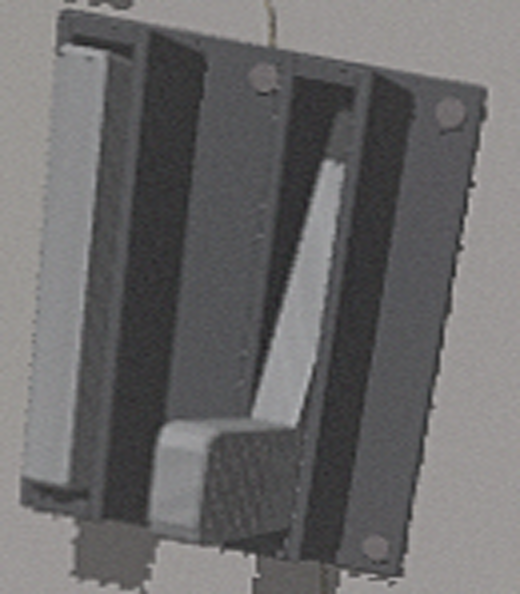

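The close crop shows the grey tab at (315,223) with the ramp ahead of it in the slot. This is the real wedge, about 4 mm sideways and 13 mm along from the tool.

Request:
{"name": "servo_tool", "arguments": {
  "steps": [
    [[0.05,0.3,0.02,0,0,0],[0.05,0.34,0.01,0,0,0],[0,0.34,0,0,0,0],[0,0.34,0,0,0,0],[0,0.2,0,0,0,0]]
  ]
}}

```text
clock: 7.2
position: [0.5611, 0.1963, 0.0665]
orientation: [[0.974, -0.002, 0.225], [-0.225, 0.001, 0.974], [-0.003, -1.0, 0.001]]
force: [0.1, 0.8, 0.1]
width: 1.003
```

Request:
{"name": "servo_tool", "arguments": {
  "steps": [
    [[0,0.17,0,0,0,0],[0,0,0,0,0,0]]
  ]
}}

```text
clock: 7.4
position: [0.5608, 0.1964, 0.0467]
orientation: [[0.974, -0.004, 0.225], [-0.225, 0.001, 0.974], [-0.004, -1.0, 0.0]]
force: [-0.5, -0.3, 0.3]
width: 1.008
```

```bash
python3 - <<'E'
from h import *
np.set_printoptions(precision=4,suppress=True)
o=get_obs();print(o['clock'],o['position'],o['orientation'],o['force'])
d=snap('wrist','w3')
E
```

```text
7.4 [0.5608 0.1964 0.0467] [[ 0.9744 -0.0035  0.2247]
 [-0.2247  0.001   0.9744]
 [-0.0037 -1.      0.0002]] [-0.5105 -0.3365  0.346 ]
```

View pics/w3.png

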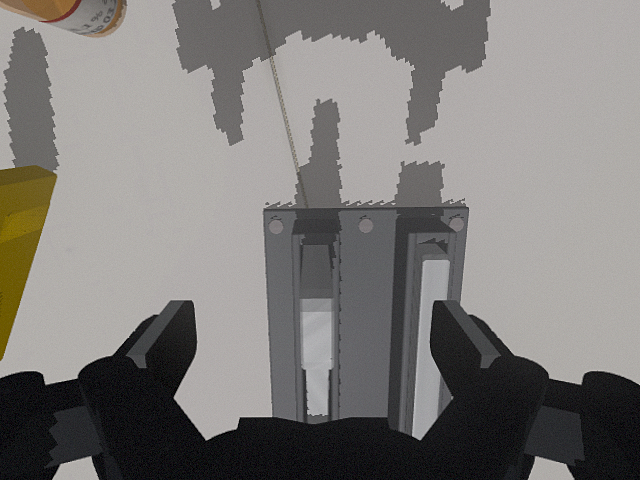

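Pads are centred on the tab (tab columns 301–333, pads 195 and 432). Closing.

Request:
{"name": "servo_tool", "arguments": {
  "steps": [
    [[0,0,0,0,0,0],[0,0,0,0,0,0],[0,0,0,0,0,0],[0,0,0,0,0,0],[0,0,0,0,0,0]]
  ],
  "hand": -1,
  "grip_force": 60
}}

```text
clock: 7.95
position: [0.5628, 0.1977, 0.0493]
orientation: [[0.975, 0.001, 0.223], [-0.223, 0.003, 0.975], [0.0, -1.0, 0.003]]
force: [-0.1, -1.0, 0.4]
width: 0.142
```

Request:
{"name": "servo_tool", "arguments": {
  "steps": [
    [[0,0,0,0,0,0],[0,0,0,0,0,0],[0,0,0,0,0,0]]
  ]
}}

```text
clock: 8.25
position: [0.5628, 0.1978, 0.0495]
orientation: [[0.975, 0.001, 0.223], [-0.223, 0.003, 0.975], [0.0, -1.0, 0.003]]
force: [-1.8, -0.9, 5.9]
width: 0.122
```

Request:
{"name": "servo_tool", "arguments": {
  "steps": [
    [[0,-0.05,0,0,0,0],[0,-0.1,0,0,0,0],[0,-0.1,0,0,0,0],[0,-0.1,0,0,0,0],[0,-0.15,0,0,0,0]]
  ]
}}

```text
clock: 8.75
position: [0.5624, 0.1975, 0.1099]
orientation: [[0.975, -0.0, 0.223], [-0.223, 0.002, 0.975], [-0.001, -1.0, 0.002]]
force: [-0.7, -0.3, -1.8]
width: 0.124
```

Request:
{"name": "servo_tool", "arguments": {
  "steps": [
    [[0,-0.15,0,0,0,0],[0,-0.15,0,0,0,0],[0,-0.15,0,0,0,0],[0,-0.1,0,0,0,0],[0,0,0,0,0,0]]
  ]
}}

```text
clock: 9.25
position: [0.5635, 0.1976, 0.1771]
orientation: [[0.975, 0.003, 0.223], [-0.223, 0.003, 0.975], [0.002, -1.0, 0.004]]
force: [0.1, 1.1, -1.2]
width: 0.121
```

```bash
python3 - <<'E'
from h import *
np.set_printoptions(precision=4,suppress=True)
o=get_obs();print(o['clock'],o['position'],o['orientation'],o['force'],o['width'])
d=snap('wrist','w4');d=snap('side','s4')
cv2.imwrite('pics/s4c.png',cv2.resize(cv2.imread('pics/s4.png')[150:330,200:440],None,fx=3,fy=3))
E
```

```text
9.25 [0.5635 0.1976 0.1771] [[ 0.9749  0.0032  0.2228]
 [-0.2228  0.0034  0.9749]
 [ 0.0024 -1.      0.0041]] [ 0.1489  1.1257 -1.249 ] 0.1208844976436388
```

View pics/w4.png

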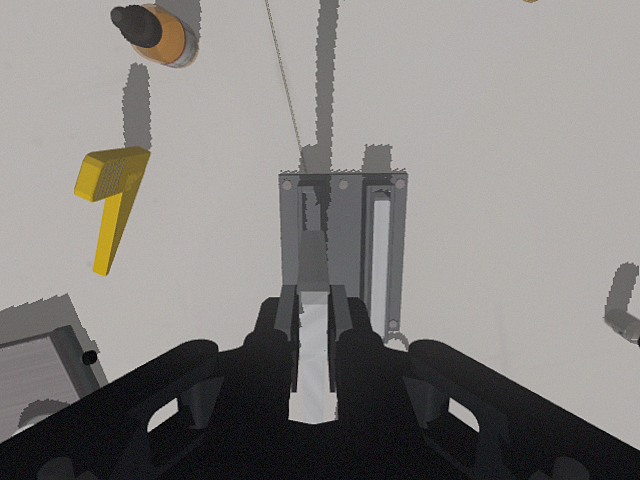

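View pics/s4c.png

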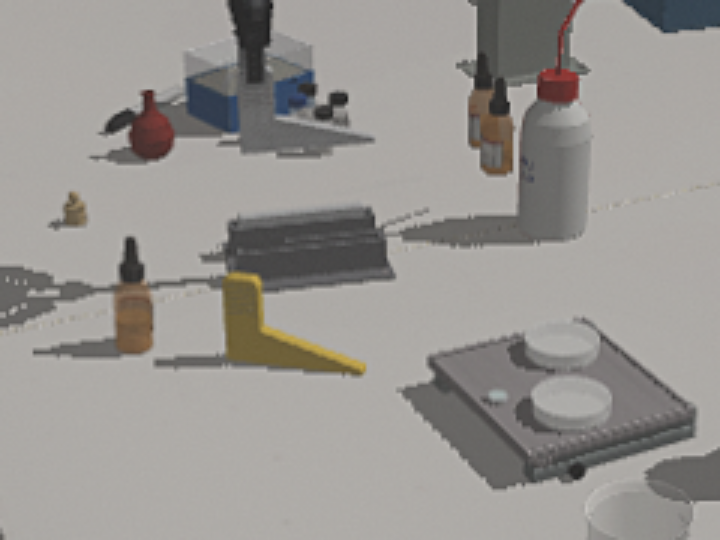

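Wedge is held level and clear of the rack. Moving to staging in front of the table.

```bash
python3 -c "
from h import *
plan([.43,-.128,.177],180.5,10)"
```

```text
[[ [-0.047, -0.003, -0.289, -0.002, -0.223, 0.0], [-0.054, -0.002, -0.288, -0.002, -0.223, 0.0], [-0.061, -0.003, -0.286, -0.002, -0.223, 0.0], [-0.067, -0.002, -0.285, -0.002, -0.223, 0.0], [-0.074, -0.002, -0.283, -0.002, -0.223, 0.0] ]]
[[ [-0.081, -0.003, -0.282, -0.002, -0.223, 0.0], [-0.087, -0.002, -0.279, -0.002, -0.223, 0.0], [-0.094, -0.002, -0.277, -0.002, -0.223, 0.0], [-0.1, -0.002, -0.276, -0.002, -0.223, 0.0], [-0.107, -0.002, -0.272, -0.002, -0.223, 0.0] ]]
```

Request:
{"name": "servo_tool", "arguments": {
  "steps": [
    [[-0.05,0,-0.29,0,-0.22,0],[-0.05,0,-0.29,0,-0.22,0],[-0.06,0,-0.29,0,-0.22,0],[-0.07,0,-0.28,0,-0.22,0],[-0.07,0,-0.28,0,-0.22,0]]
  ]
}}

```text
clock: 9.85
position: [0.4952, 0.0336, 0.1735]
orientation: [[0.994, -0.001, 0.108], [-0.108, 0.002, 0.994], [-0.001, -1.0, 0.002]]
force: [0.8, -0.6, -1.4]
width: 0.125
```

Request:
{"name": "servo_tool", "arguments": {
  "steps": [
    [[-0.08,0,-0.28,0,-0.22,0],[-0.09,0,-0.28,0,-0.22,0],[-0.09,0,-0.28,0,-0.22,0],[-0.1,0,-0.28,0,-0.22,0],[-0.11,0,-0.27,0,-0.22,0]]
  ]
}}

```text
clock: 10.35
position: [0.4284, -0.1293, 0.1733]
orientation: [[1.0, -0.001, -0.007], [0.007, 0.003, 1.0], [-0.001, -1.0, 0.003]]
force: [0.5, -0.6, -1.1]
width: 0.12
```

Request:
{"name": "servo_tool", "arguments": {
  "steps": [
    [[0,0,0,0,0,0]]
  ]
}}

```text
clock: 10.45
position: [0.4277, -0.1308, 0.1733]
orientation: [[1.0, -0.001, -0.003], [0.003, 0.002, 1.0], [-0.001, -1.0, 0.002]]
force: [0.0, -0.3, -1.2]
width: 0.121
```

```bash
python3 - <<'E'
from h import *
np.set_printoptions(precision=4,suppress=True)
o=get_obs();print(o['clock'],o['position'],o['orientation'],o['force'],o['width'])
d=snap('wrist','w5')
for q in ['table_front','stand','wedge_grip','wedge_nose']:
    for r in pinpoint(d,q)[:2]:
        u,v=r['point'][0]*640,r['point'][1]*480
        print(q,round(r['score'],2),round(u,1),round(v,1),dep(d,min(u,639),min(v,479)))
E
```

```text
10.45 [ 0.4277 -0.1308  0.1733] [[ 1.     -0.0014 -0.003 ]
 [ 0.003   0.0021  1.    ]
 [-0.0013 -1.      0.0021]] [ 0.0485 -0.2767 -1.1775] 0.12124707182182584
table_front 0.84 312.1 410.9 [ 0.523  -0.1309  0.1357]
wedge_grip 0.73 311.8 306.2 [ 0.42   -0.1314  0.2076]
wedge_grip 0.6 563.4 311.3 [0.4925 0.057  0.064 ]
wedge_nose 0.8 312.3 420.5 [ 0.5324 -0.1308  0.1327]
```

View pics/w5.png

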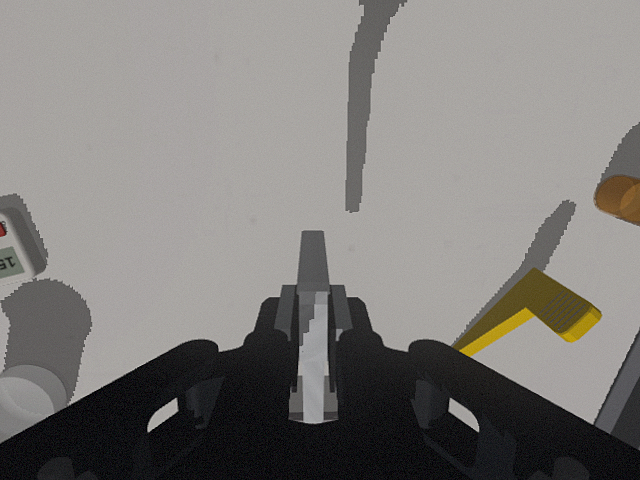

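```bash
python3 - <<'E'
from h import *
np.set_printoptions(precision=4,suppress=True,linewidth=200)
t=pickle.load(open('pics/top0.pkl','rb'))
P=np.array([[dep(t,u,v) for u in range(325,416)] for v in range(150,226)])
m=(P[...,2]>.02)&(P[...,2]<.035)
Q=P[m]
c=np.array(sorted(map(tuple,Q[:,:2])))
print(len(Q)); r=cv2.minAreaRect(c.astype(np.float32)*1000);print(r)
# front edge per column, using depth step
for u in range(336,406,6):
    col=P[:,u-325]; v=[i for i in range(len(col)) if .02<col[i,2]<.036]
    print(u,150+v[-1],col[v[-1]],P[v[-1]+1,u-325],end=' | ');print(col[v[0]])
a=t['color'][150:230,325:415,::-1];cv2.imwrite('pics/tt.png',cv2.resize(a,None,fx=7,fy=7,interpolation=cv2.INTER_CUBIC))
e=pickle.load(open('pics/w1.pkl','rb'))
for u,v in [(452,84),(639,78)]: print('w1',atz(e,u,v,.031))
w=pickle.load(open('pics/w2.pkl','rb'))
for u,v in [(113,305),(8,332)]: print('w2',atz(w,u,v,.031),dep(w,u,v+4))
E
```

```text
2866
((695.3727416992188, -129.34158325195312), (155.92581176757812, 168.32064819335938), 1.4681897163391113)Traceback (most recent call last):
  File "<stdin>", line 12, in <module>
IndexError: list index out of range
```

```bash
python3 - <<'E'
from h import *
np.set_printoptions(precision=4,suppress=True,linewidth=200)
t=pickle.load(open('pics/top0.pkl','rb'))
P=np.array([[dep(t,u,v) for u in range(325,416)] for v in range(150,226)])
for u in range(342,402,6):
    col=P[:,u-325]; v=[i for i in range(len(col)) if .02<col[i,2]<.036]
    print(u,150+v[-1],col[v[-1]],P[v[-1]+1,u-325])
a=t['color'][150:230,325:415,::-1];cv2.imwrite('pics/tt.png',cv2.resize(a,None,fx=7,fy=7,interpolation=cv2.INTER_CUBIC))
e=pickle.load(open('pics/w1.pkl','rb'))
for u,v in [(452,84),(639,78)]: print('w1',atz(e,u,v,.031))
w=pickle.load(open('pics/w2.pkl','rb'))
for u,v in [(113,305),(8,332)]: print('w2',atz(w,u,v,.031),dep(w,u,v+4))
E
```

```text
342 218 [ 0.6166 -0.0561  0.0288] [ 0.6184 -0.0572  0.0026]
348 218 [ 0.6162 -0.071   0.0329] [ 0.6194 -0.0729 -0.0019]
354 218 [ 0.6167 -0.0861  0.0318] [ 0.6192 -0.0882  0.0013]
360 218 [ 0.6176 -0.1015  0.0282] [ 0.6211 -0.1044 -0.0085]
366 218 [ 0.6187 -0.117   0.0232] [ 0.6198 -0.119   0.0015]
372 218 [ 0.6187 -0.1321  0.025 ] [ 0.6205 -0.1348 -0.0009]
378 218 [ 0.6187 -0.147   0.0271] [ 0.6202 -0.1499  0.0025]
384 218 [ 0.6184 -0.1618  0.0304] [ 0.6216 -0.1662 -0.0042]
390 218 [ 0.6201 -0.1781  0.0221] [ 0.6225 -0.1823 -0.0079]
396 218 [ 0.6199 -0.1929  0.0253] [ 0.6215 -0.1967  0.    ]
w1 [ 0.6179 -0.0475  0.031 ]
w1 [ 0.6196 -0.1966  0.031 ]
w2 [ 0.6146 -0.0323  0.031 ] [ 0.6272 -0.0487  0.008 ]
w2 [ 0.6195 -0.1498  0.031 ] [ 0.6259 -0.157   0.0256]
```

View pics/tt.png

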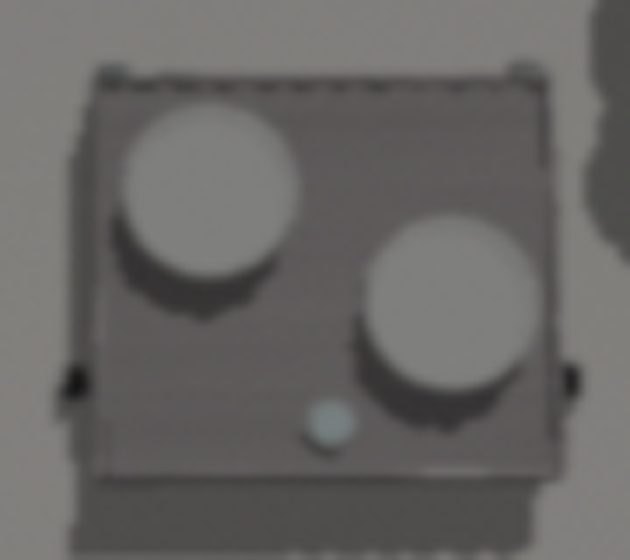

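Front edge is at x≈0.6175, y≈−0.130, yaw ≈1°. The held nose is about 85 mm in front of it. Lowering.

Request:
{"name": "servo_tool", "arguments": {
  "steps": [
    [[0,0.25,0,0,-0.05,0],[0,0.3,0,0,-0.05,0],[0,0.25,0,0,0,0],[0,0.15,0,0,0,0],[0,0.05,0,0,0,0]]
  ],
  "grip_force": 80
}}

```text
clock: 11.2
position: [0.4287, -0.1267, 0.0523]
orientation: [[1.0, -0.003, -0.018], [0.018, 0.003, 1.0], [-0.002, -1.0, 0.003]]
force: [-0.6, 0.4, -1.5]
width: 0.113
```

Request:
{"name": "servo_tool", "arguments": {
  "steps": [
    [[0,0.01,0,0,0,0],[0,0,0,0,0,0]]
  ]
}}

```text
clock: 11.4
position: [0.4304, -0.1277, 0.0537]
orientation: [[1.0, 0.001, -0.017], [0.017, 0.002, 1.0], [0.001, -1.0, 0.002]]
force: [0.4, -0.5, -1.3]
width: 0.108
```

```bash
python3 - <<'E'
from h import *
np.set_printoptions(precision=4,suppress=True)
for i in range(2):
    o=get_obs();print(o['clock'],o['position'],o['orientation'],o['force'],o['width'])
d=snap('side','s6')
cv2.imwrite('pics/s6c.png',cv2.resize(cv2.imread('pics/s6.png')[220:340,250:450],None,fx=4,fy=4,interpolation=cv2.INTER_CUBIC))
E
```

```text
11.4 [ 0.4304 -0.1277  0.0537] [[ 0.9999  0.0013 -0.0168]
 [ 0.0168  0.0022  0.9999]
 [ 0.0013 -1.      0.0022]] [ 0.4183 -0.5487 -1.3485] 0.10793480924249257
11.4 [ 0.4304 -0.1277  0.0537] [[ 0.9999  0.0013 -0.0168]
 [ 0.0168  0.0022  0.9999]
 [ 0.0013 -1.      0.0022]] [ 0.4183 -0.5487 -1.3485] 0.10793480924249257
```

View pics/s6c.png

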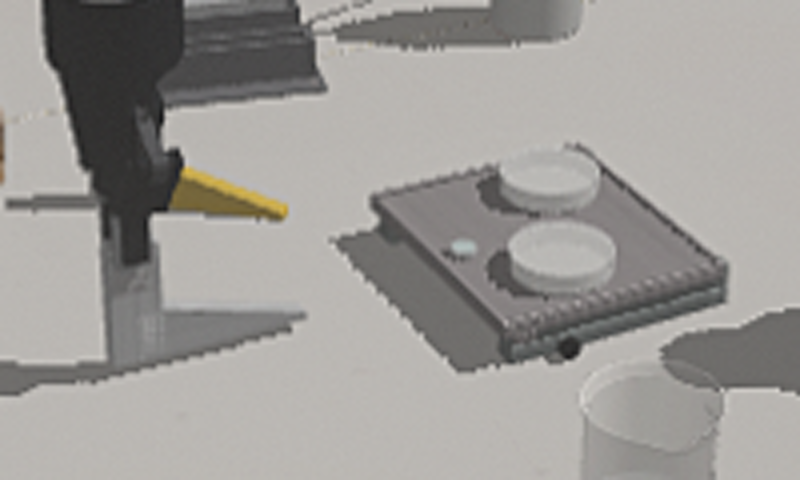

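Request:
{"name": "servo_tool", "arguments": {
  "steps": [
    [[0,0.02,0,0,0,0],[0,0.02,0,0,0,0],[0,0,0,0,0,0]]
  ]
}}

```text
clock: 11.75
position: [0.4297, -0.1279, 0.0481]
orientation: [[1.0, 0.0, -0.016], [0.016, 0.002, 1.0], [0.0, -1.0, 0.002]]
force: [-1.0, -0.2, -2.1]
width: 0.11
```

Request:
{"name": "servo_tool", "arguments": {
  "steps": [
    [[0,0.015,0,0,0,0],[0,0,0,0,0,0]]
  ]
}}

```text
clock: 11.95
position: [0.4296, -0.1279, 0.0462]
orientation: [[1.0, 0.0, -0.016], [0.016, 0.003, 1.0], [0.0, -1.0, 0.003]]
force: [0.5, 0.5, -1.7]
width: 0.112
```

Request:
{"name": "servo_tool", "arguments": {
  "steps": [
    [[0,0.01,0,0,0,0],[0,0,0,0,0,0]]
  ]
}}

```text
clock: 12.15
position: [0.4298, -0.128, 0.0455]
orientation: [[1.0, 0.001, -0.016], [0.016, 0.002, 1.0], [0.001, -1.0, 0.002]]
force: [-4.9, 0.3, 9.2]
width: 0.111
```

Request:
{"name": "servo_tool", "arguments": {
  "steps": [
    [[0,0.01,0,0,0,0],[0,0,0,0,0,0]]
  ]
}}

```text
clock: 12.35
position: [0.4298, -0.1282, 0.0455]
orientation: [[1.0, 0.001, -0.016], [0.016, 0.002, 1.0], [0.001, -1.0, 0.002]]
force: [-14.5, 1.9, 36.7]
width: 0.11
```

Request:
{"name": "servo_tool", "arguments": {
  "steps": [
    [[0,-0.01,0,0,0,0],[0.1,0,0,0,0,0],[0.2,0,0,0,0,0],[0.2,0,0,0,0,0],[0,0,0,0,0,0]]
  ]
}}

```text
clock: 12.85
position: [0.4929, -0.1271, 0.0456]
orientation: [[1.0, 0.003, -0.017], [0.017, 0.002, 1.0], [0.003, -1.0, 0.002]]
force: [4.4, 0.1, 11.3]
width: 0.116
```

Request:
{"name": "servo_tool", "arguments": {
  "steps": [
    [[0.12,0,0,0,0,0],[0.12,0,0,0,0,0],[0.08,0,0,0,0,0],[0,0,0,0,0,0]]
  ]
}}

```text
clock: 13.25
position: [0.5293, -0.1264, 0.0455]
orientation: [[1.0, 0.001, -0.016], [0.016, 0.002, 1.0], [0.001, -1.0, 0.002]]
force: [0.5, 1.0, 7.2]
width: 0.115
```

```bash
python3 - <<'E'
from h import *
np.set_printoptions(precision=4,suppress=True)
o=get_obs();print(o['clock'],o['position'],o['orientation'],o['force'],o['width'])
d=snap('side','s7');t=snap('top','t7')
cv2.imwrite('pics/s7c.png',cv2.resize(cv2.imread('pics/s7.png')[220:340,250:450],None,fx=4,fy=4,interpolation=cv2.INTER_CUBIC))
cv2.imwrite('pics/t7c.png',cv2.resize(cv2.imread('pics/t7.png')[150:270,310:430],None,fx=5,fy=5,interpolation=cv2.INTER_CUBIC))
E
```

```text
13.25 [ 0.5293 -0.1264  0.0455] [[ 0.9999  0.0012 -0.0163]
 [ 0.0163  0.0021  0.9999]
 [ 0.0013 -1.      0.0021]] [0.4819 1.     7.1806] 0.11500517373360464
```

View pics/s7c.png

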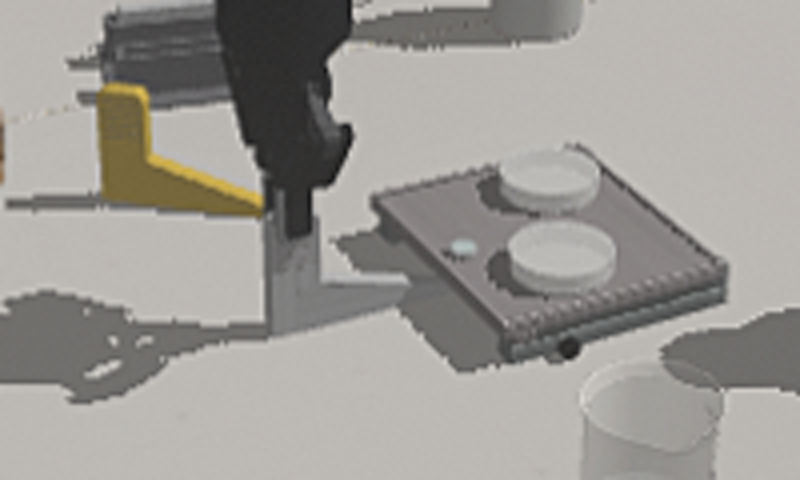

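View pics/t7c.png

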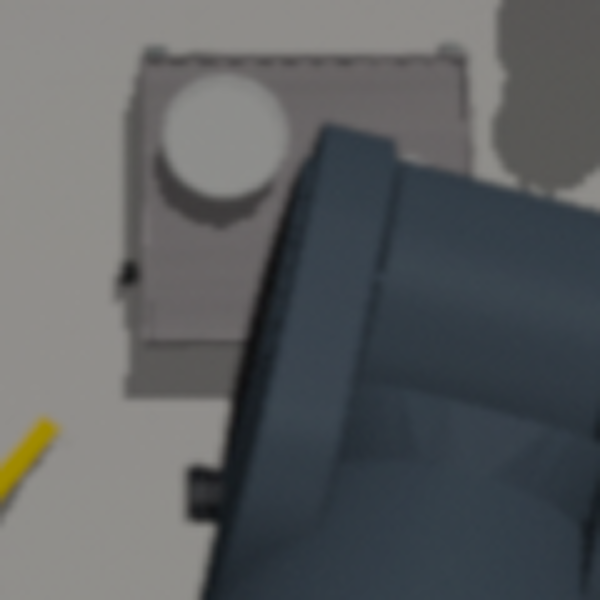

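Request:
{"name": "servo_tool", "arguments": {
  "steps": [
    [[0.08,0,0,0,0,0],[0.08,0,0,0,0,0],[0.04,0,0,0,0,0],[0,0,0,0,0,0]]
  ]
}}

```text
clock: 13.75
position: [0.5525, -0.126, 0.0456]
orientation: [[1.0, 0.0, -0.016], [0.016, 0.002, 1.0], [0.001, -1.0, 0.002]]
force: [-3.7, 0.6, 8.9]
width: 0.108
```

Request:
{"name": "servo_tool", "arguments": {
  "steps": [
    [[0.03,0,0,0,0,0],[0,0,0,0,0,0]]
  ]
}}

```text
clock: 13.95
position: [0.5556, -0.1259, 0.0456]
orientation: [[1.0, -0.0, -0.016], [0.016, 0.002, 1.0], [0.0, -1.0, 0.002]]
force: [-6.7, 0.1, 10.6]
width: 0.113
```

Request:
{"name": "servo_tool", "arguments": {
  "steps": [
    [[0.03,0,0,0,0,0],[0,0,0,0,0,0]]
  ]
}}

```text
clock: 14.15
position: [0.5592, -0.1259, 0.0456]
orientation: [[1.0, -0.0, -0.016], [0.016, 0.002, 1.0], [-0.0, -1.0, 0.002]]
force: [-6.6, -1.2, 11.5]
width: 0.111
```

Request:
{"name": "servo_tool", "arguments": {
  "steps": [
    [[0.03,0,0,0,0,0],[0,0,0,0,0,0]]
  ]
}}

```text
clock: 14.35
position: [0.5626, -0.1258, 0.0456]
orientation: [[1.0, -0.0, -0.016], [0.016, 0.002, 1.0], [-0.0, -1.0, 0.002]]
force: [-8.0, 0.4, 13.7]
width: 0.114
```

```bash
cat >> h.py <<'E'
def lift(name):
    b=pickle.load(open('pics/s7.pkl','rb')); d=snap('side',name)
    g=lambda x:cv2.cvtColor(x['color'],cv2.COLOR_RGB2GRAY)
    # front right corner patch, dish patches, rear patch
    A,B=g(b).astype(np.float32),g(d).astype(np.float32)
    for nm,(u0,v0,u1,v1) in dict(front_edge=(345,270,372,302),corner=(366,290,384,312),dishR=(374,270,408,296),dishL=(372,253,402,276),rear=(415,278,436,298),beaker=(395,310,430,350)).items():
        H=np.outer(np.hanning(v1-v0),np.hanning(u1-u0)).astype(np.float32)
        print(nm,np.round(cv2.phaseCorrelate(A[v0:v1,u0:u1],B[v0:v1,u0:u1],H),2))
    for X in [[.618,-.213,.025],[.618,-.045,.025]]:
        print('px for 4mm at front',np.round(proj(d,np.array(X)+[0,0,.004])-proj(d,X),2))
    return d
E
python3 - <<'E'
from h import *
d=lift('s8')
cv2.imwrite('pics/s8c.png',cv2.resize(cv2.imread('pics/s8.png')[220:340,250:450],None,fx=4,fy=4,interpolation=cv2.INTER_CUBIC))
E
```

```text
Traceback (most recent call last):
  File "h.py", line 47, in lift
    print(nm,np.round(cv2.phaseCorrelate(A[v0:v1,u0:u1],B[v0:v1,u0:u1],H),2))
             ~~~~~~~~^^^^^^^^^^^^^^^^^^^^^^^^^^^^^^^^^^^^^^^^^^^^^^^^^^^^^^^
ValueError: setting an array element with a sequence. The requested array has an inhomogeneous shape after 1 dimensions. The detected shape was (2,) + inhomogeneous part.
```

```bash
sed -i 's/print(nm,np.round(cv2.phaseCorrelate(\(.*\),H),2))/r=cv2.phaseCorrelate(\1,H); print(nm,np.round(r[0],2),round(r[1],2))/' h.py
python3 - <<'E'
from h import *
d=lift('s8b')
cv2.imwrite('pics/s8c.png',cv2.resize(cv2.imread('pics/s8b.png')[220:340,250:450],None,fx=4,fy=4,interpolation=cv2.INTER_CUBIC))
E
```

```text
front_edge [ 0.2  -0.28] 0.68
corner [0.08 0.02] 1.01
dishR [0.04 0.48] 0.98
dishL [0.17 0.18] 0.93
rear [ 0.01 -0.01] 1.02
beaker [0.22 0.04] 1.02
px for 4mm at front [ 0.04 -1.49]
px for 4mm at front [-0.01 -1.4 ]
```

View pics/s8c.png

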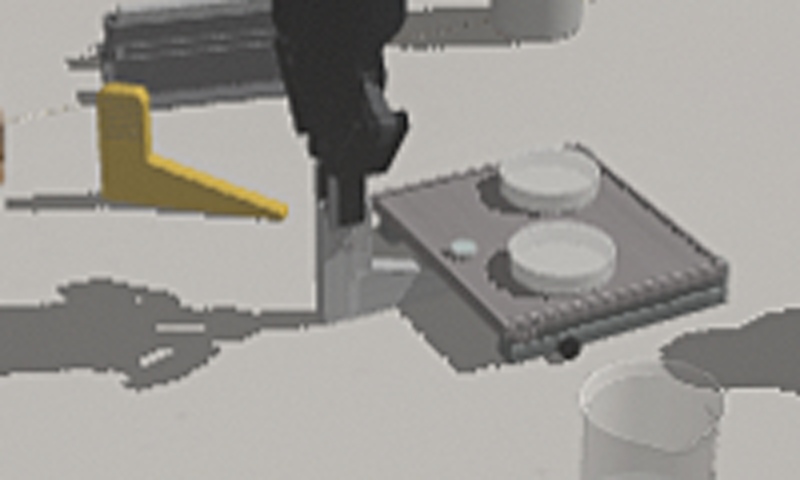

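```bash
cat >> h.py <<'E'
def tilt(d):
    # bare table surface polygon in side picture, plane fit z = a + b*(x-.618) 
    m=np.zeros((480,640),np.uint8)
    cv2.fillPoly(m,[np.array([(357,272),(368,272),(374,280),(373,291),(381,296),(396,296),(420,288),(425,284),(405,270),(404,277),(410,285),(400,294),(380,294),(374,284),(370,272),(372,262)])],1)
    P=np.array([dep(d,u,v) for v,u in zip(*np.where(m)) if d['depth'][v,u]>0])
    P=P[(P[:,2]>.02)&(P[:,2]<.045)&(P[:,0]>.625)]
    for _ in range(4):
        A=np.c_[np.ones(len(P)),P[:,0]-.618,P[:,1]+.13]; k=np.linalg.lstsq(A,P[:,2],rcond=None)[0]
        r=P[:,2]-A@k; P=P[abs(r)<2*r.std()+5e-4]
    return k,len(P),r.std()
E
python3 - <<'E'
from h import *
np.set_printoptions(precision=5,suppress=True)
for f in ('side0','s6','s7','s8','s8b'): print(f,tilt(pickle.load(open(f'pics/{f}.pkl','rb'))))
E
```

```text
side0 (array([ 0.0277 ,  0.00259, -0.0176 ]), 453, np.float64(0.0015429439018648245))
s6 (array([ 0.02788, -0.0016 , -0.02132]), 452, np.float64(0.0015329176678090843))
s7 (array([ 0.02802, -0.0019 , -0.0189 ]), 456, np.float64(0.0015361199258604986))
s8 (array([ 0.02789,  0.00012, -0.01464]), 449, np.float64(0.0014610817571740827))
s8b (array([ 0.02807, -0.00064, -0.01862]), 462, np.float64(0.0015951100664618268))
```

Request:
{"name": "servo_tool", "arguments": {
  "steps": [
    [[0.03,0,0,0,0,0],[0.03,0,0,0,0,0],[0,0,0,0,0,0]]
  ]
}}

```text
clock: 14.75
position: [0.5686, -0.1257, 0.0455]
orientation: [[1.0, -0.002, -0.016], [0.016, 0.002, 1.0], [-0.002, -1.0, 0.002]]
force: [-16.2, -0.9, 21.2]
width: 0.117
```

```bash
python3 - <<'E'
from h import *
np.set_printoptions(precision=5,suppress=True)
d=lift('s9');print(tilt(d))
E
```

```text
front_edge [ 0.57 -0.79] 0.79
corner [ 0.21 -0.34] 1.1
dishR [0.08 0.34] 1.05
dishL [ 0.04 -0.17] 1.01
rear [-0.08 -0.08] 0.98
beaker [ 0.51 -0.06] 0.93
px for 4mm at front [ 0.04 -1.49]
px for 4mm at front [-0.01 -1.4 ]
(array([ 0.0294 , -0.01144, -0.01806]), 466, np.float64(0.0015884744378558682))
```

Request:
{"name": "servo_tool", "arguments": {
  "steps": [
    [[0.03,-0.003,0,0,0,0],[0.03,0,0,0,0,0],[0,0,0,0,0,0]]
  ]
}}

```text
clock: 15.1
position: [0.5762, -0.1256, 0.0456]
orientation: [[1.0, -0.002, -0.016], [0.016, 0.002, 1.0], [-0.002, -1.0, 0.002]]
force: [-11.2, -0.7, 12.2]
width: 0.116
```

```bash
python3 - <<'E'
from h import *
np.set_printoptions(precision=5,suppress=True)
d=lift('s10');print(tilt(d))
E
```

```text
front_edge [ 0.67 -2.04] 0.52
corner [ 0.59 -0.41] 0.88
dishR [ 0.25 -0.38] 0.96
dishL [-0.01 -0.73] 0.96
rear [ 0.25 -0.19] 0.96
beaker [ 0.19 -0.01] 0.97
px for 4mm at front [ 0.04 -1.49]
px for 4mm at front [-0.01 -1.4 ]
(array([ 0.03207, -0.0282 , -0.01429]), 467, np.float64(0.0016083925159158668))
```

Request:
{"name": "servo_tool", "arguments": {
  "steps": [
    [[0,0,0,0,0,0],[0,0,0,0,0,0],[0,0,0,0,0,0]]
  ]
}}

```text
clock: 15.45
position: [0.5762, -0.1256, 0.0456]
orientation: [[1.0, -0.002, -0.016], [0.016, 0.002, 1.0], [-0.002, -1.0, 0.002]]
force: [-9.4, -0.6, 11.0]
width: 0.114
```

```bash
python3 - <<'E'
from h import *
np.set_printoptions(precision=5,suppress=True)
o=get_obs();print(o['clock'],o['position'],o['force'],o['width'],o['qvel'])
d=lift('s11');print(tilt(d))
b=pickle.load(open('pics/side0.pkl','rb'))
for q in('dish_left','dish_right'):
    r=pinpoint(d,q);print(q,[(np.round(np.array(x['point'])*[640,480],1),round(x['score'],2)) for x in r[:2]])
cv2.imwrite('pics/s11c.png',cv2.resize(cv2.imread('pics/s11.png')[220:340,250:450],None,fx=4,fy=4,interpolation=cv2.INTER_CUBIC))
E
```

```text
15.45 [ 0.57622 -0.12557  0.04559] [-9.39891 -0.59531 11.03814] 0.11414271353748517 [-0.00153 -0.00212  0.00019  0.00011  0.00052  0.00031]
front_edge [ 0.56 -1.7 ] 0.62
corner [ 0.55 -0.35] 0.89
dishR [ 0.08 -0.36] 0.95
dishL [-0.01 -0.52] 0.99
rear [ 0.19 -0.14] 0.95
beaker [0.1  0.01] 0.94
px for 4mm at front [ 0.04 -1.49]
px for 4mm at front [-0.01 -1.4 ]
(array([ 0.03159, -0.02318, -0.01633]), 456, np.float64(0.0015073414756257085))
dish_left [(array([385.2, 265.9]), 0.67)]
dish_right []
```

View pics/s11c.png

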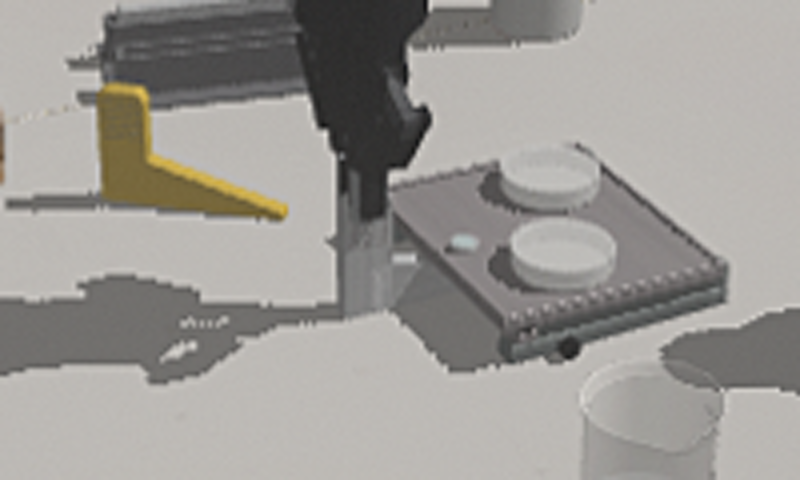

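The picture shows the table's front edge raised about 3.7 mm on the ramp (edge near (395,245) in the crop). The dishes are in place at (548,175) and (563,250), and the gripper is clear of the table.

```bash
python3 -c "
from cell import *
print(sign_off()); o=get_obs(); print(o['clock'],o['force'],o['width'])"
```

```text
the job is handed in; nothing more can be done
None
the job is handed in; nothing more can be done
```

I drew the grey wedge straight up out of the rack by its tab and stood it on the worktop. I then slid it nose first under the middle of the table's front edge and handed the job in still gripping the tab.

**Lift:** a plane fit to the side camera's depth puts the front edge about 3.7 mm up. The last two readings were 4.1 and 3.7 mm, and the ramp geometry also gives about 4 mm. Tracking the front corner by image shift gave only about 1 mm. I trusted the depth fit and the ramp geometry over it, because that patch gives well under a pixel of shift per millimetre.

**Wedge:** it was flat on the worktop, with about 11 N of vertical force at the wrist. The tool was upright to within about 0.003 rad and within about 1° of the table's line. The nose was within about 5 mm of the table's middle. The arm was still, at 15.5 s.

**Other things:**
- **Dishes:** both look unmoved in the last side picture apart from tipping with the table. The network found only the left dish in the last check, so the right one was checked by image shift and by eye.
- **Gripper:** in the side picture it stands clear of the table.
- **Yellow look-alike and beaker:** these were not disturbed in the side pictures.
- **Spacer, timer, bottle and brass weight:** I did not measure these again at the end.

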